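# Put the brass fittings back in their bins

### The job

Put the five brass pipe fittings left on the bench back into the blue parts bins, each into the bin that already holds its own kind: both tees, both hexagonal couplings and the elbow. Set each one down on the clear floor in the front of its bin, not on top of others: tees and elbow lying flat, couplings standing on end as they are now. Do not drop or throw them, and do not knock over or shove the instrument with the blue lid.

Things in the scene. Friction and masses are not known exactly. Their poses are not given: they have to be found in the camera images.
- tee_a: Brass pipe tee lying flat: a straight run 70 mm long (along x, ends at x = +-35 mm) and a branch at right angles from its middle (along +y, ends at y = 46 mm), all 24 x 24 mm square section with flat sides and dark bores in the ends; 0.3 kg. Origin where their axes cross, at mid-height (12 mm above the bench); z up. Grip well across the branch at y = 34 mm, closing along x (24 mm wide).
- tee_b: Second brass tee, the same as tee_a in every way.
- coupling_a: Brass hexagonal pipe coupling standing on end: hexagonal prism 30 mm across flats (35 mm across corners), 40 mm tall, with a dark bore seen from above; 0.16 kg. Origin at its centre (20 mm above the bench); z along the bore. One pair of flats faces +x and -x, the other pairs lie 60 degrees to either side.
- coupling_b: Second hexagonal coupling, the same as coupling_a in every way.
- elbow: Brass 90-degree pipe elbow lying flat: an L of two arms, 24 x 24 mm square section with flat sides and dark bores in the ends; 0.28 kg. Origin where the arms' axes cross, at mid-height (12 mm above the bench); arms along +x and +y ending 48 mm from it, corner's outer faces at x = -12 and y = -12 mm; z up. Grip well across either arm 34 mm from the origin (24 mm wide).
- bin_tees: Blue open bin, fixed, 195 (x) by 158 mm (y) outside, floor 4 mm, walls 3 mm thick; front wall (x = -97 mm, nearest the robot) and sides 34 mm high, but sides at x > 0 and back 62 mm. Origin: centre of underside, on the bench; x to its back, z up. Told by its stock: two tees lying flat, fixed in its rear (x > 30 mm), up to 28 mm above the bench; the floor in front of them is clear.
- bin_couplings: Blue bin, the same as bin_tees but for its stock: six hexagonal couplings standing on end, fixed in its rear (x > 25 mm), up to 45 mm above the bench.
- bin_elbows: Blue bin, the same as bin_tees but for its stock: two elbows lying flat, fixed in its rear (x > 30 mm), up to 28 mm above the bench.
- instrument: Bystander, not to be knocked over or shoved: upright instrument, a dark tube in a cage with orange end rings and a blue lid, 76 mm in diameter and 154 mm tall, 0.8 kg, standing loose at one side of the bench. Origin at the centre of its underside, z up.

How it is judged:
By the outcome, as a careful person would: the job done as asked, in the order asked, and still so for the second after the job is handed in, with the robot touching nothing.
It also fails if it takes over 128 s, if anything falls off the work surface, if the arm or the gripper's body presses on something with over 40 N, if the wrist force passes 120 N, or if a joint passes its speed limit or range.

### The arm

A 6-joint arm with a two-finger parallel gripper is mounted at the origin on the work surface. World frame = base frame: x ahead of the robot, y to its left, z up, the work surface at z = 0. Lengths are in m, angles in rad, forces in N, time in s.
With the tool pointing down it reaches from about 0.425 to 0.925 m from the base axis. Payload 12.5 kg.
Tool frame: the origin (TCP) lies at the very end of the fingers, on their centre line; the grasp point (between the pads) lies 19 mm behind it; z points along the fingers, y is the line along which they close (so a half turn about z gives the same grasp; the last joint's range is limited). The gripper opens to 85 mm and grips with 20 to 120 N. Pads are 22 mm wide; open, the fingers measure 114 mm over their backs; the gripper's body (76 mm by 85 mm) begins 54 mm behind the grasp point. The pads swing forward as they close: fully open they stand 13 mm farther back than shut.
Start: joints at [1.039, 0.491, 1.559, -0, 1.092, -0.106], TCP at [0.258, 0.569, 0.231] pointing down, gripper open.
Joint ranges: [-3.1, 3.1], [-0.84, 2.19], [0.05, 2.79], [-1.13, 4.28], [0.06, 2.93], [-2.69, 2.69]. Speed limits (rad/s): [2.22, 2.22, 2.79, 3.14, 3.14, 3.14].

### API

Orientations are given as a rotation vector (axis times angle).
In Python, from plant import arm, viewer gives the robot as it stands. Calls block until the motion is done:
- arm.move_ptp(position, orientation): joint-space move of the TCP to a pose.
- arm.movel(position, ori=None, feed=0.15, guard=None): straight line of the TCP; ori=None keeps the orientation; feed is the mean speed in m/s. With guard (N) it stops when the force on the tool has changed by that much, and returns True; else False.
- arm.move_j(angles): joint-space move.
- arm.gripper_to(opening, force=None): finger opening in m; force is the grip in N (None keeps the last); returns when the fingers have stopped.
- arm.dwell(seconds).
- arm.ik(position, orientation): joint angles nearest the present ones, or None.
- arm.get_obs(): the state.
- viewer.snapshot(name): name is "scene" or "top" or "wrist"; returns (picture, depth): 400x640x3 uint8, blue, green, red; 400x640 float32, m along the optical axis (not along the pixel's ray), 0 where there is no reading.
- viewer.calibration(name): a dict with "mtx" (3x3 intrinsics, pixels), "world_from_camera" (4x4, takes a point from camera to world coordinates); the wrist camera has in their place "hand_eye" (4x4, takes a point from camera to tool coordinates, whose origin is the TCP and whose axes are the flange's). Camera axes: x right, y down, z forward; pixel columns grow to the right and rows downward; lengths in m; the calibration is good to about 2 mm. A picture is of the moment at which its call begins: read the wrist's pose just before it. calibration takes no time and is no camera call.
A pose or a line that the arm cannot do raises arm.IKError and nothing moves.
- arm.close_job(): hands the job in; it is judged then, once.
The state is a dict: "time_s": time; "joints": joint angles; "dq": joint speeds; "joint_efforts": joint torques, N m; "tcp_pos": TCP position; "tool_rot": TCP orientation; "ft_force": force on the tool from outside, world axes, zero at the start; "moment": the same for the moment, N m; "gripper_width": finger opening in m; "grip_force": force on a finger pad.
Only numpy, scipy, OpenCV 4.12 (cv2) and the standard library are available. Lean on these libraries where they do the work, as an engineer would, in place of code of your own. Each camera call takes 0.05 s, during which the arm holds its last target. There are 200 camera calls.

## Working session

There is one attempt and no reset: what is moved stays moved. The work goes in short steps, each a Python script; the robot and the scene stay as the last script left them, time stands still between calls to the robot, and variables do not carry over. Pictures are saved under pics/ and viewed, at most 14 in all, crops included, and the job is handed in when it is done.

```bash
ls; mkdir -p pics
python3 - <<'E'
from plant import arm, viewer
import cv2, numpy as np
for n in ("top","scene"):
    p,d=viewer.snapshot(n); cv2.imwrite(f"pics/{n}0.png",p); np.save(f"{n}0.npy",d)
    c=viewer.calibration(n); print(n,c["mtx"].round(1).tolist(),c["world_from_camera"].round(4).tolist())
o=arm.get_obs(); print(o["time_s"],o["tool_rot"],o["gripper_width"])
print(viewer.calibration("wrist"))
E
```

```text
pics
top [[473.9, 0.0, 320.3], [0.0, 473.9, 200.4], [0.0, 0.0, 1.0]] [[0.0065, -0.9875, 0.1573, 0.3033], [-0.9999, -0.0043, 0.0145, -0.0002], [-0.0136, -0.1574, -0.9874, 1.4761], [0.0, 0.0, 0.0, 1.0]]
scene [[362.7, 0.0, 327.0], [0.0, 362.7, 204.9], [0.0, 0.0, 1.0]] [[0.3704, 0.4965, -0.785, 1.19], [0.9287, -0.1815, 0.3235, -0.254], [0.0181, -0.8489, -0.5283, 0.4989], [0.0, 0.0, 0.0, 1.0]]
0.1 [-6.63802488e-01 -3.07036067e+00  1.44526782e-03] 0.0854630393604224
{'mtx': array([[345.45477647,   0.        , 321.08641381],
       [  0.        , 345.45477647, 200.74180527],
       [  0.        ,   0.        ,   1.        ]]), 'hand_eye': array([[-3.04220061e-04, -9.48859755e-01, -3.15697755e-01,
         8.13573433e-02],
       [ 9.99999931e-01, -3.56161081e-04,  1.06832806e-04,
        -5.61823554e-04],
       [-2.13808604e-04, -3.15697700e-01,  9.48859798e-01,
        -1.42186297e-01],
       [ 0.00000000e+00,  0.00000000e+00,  0.00000000e+00,
         1.00000000e+00]])}
```

View pics/top0.png

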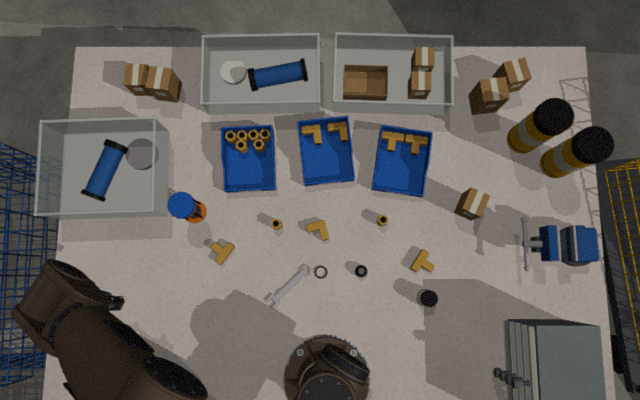

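View pics/scene0.png

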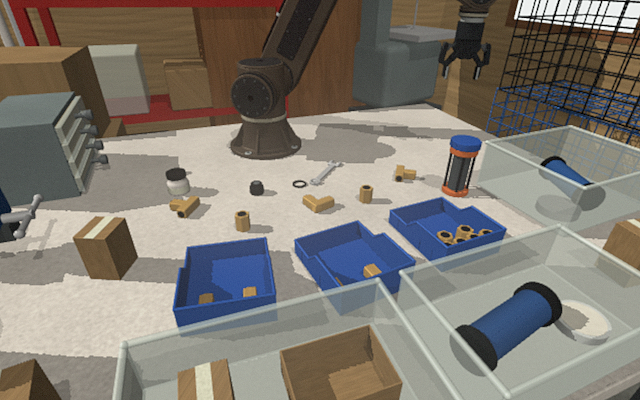

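```bash
cat > h.py <<'E'
import cv2, numpy as np
from plant import arm, viewer
from scipy.optimize import minimize
from scipy.spatial.transform import Rotation as R
P={"tee":np.array([[-35,-12],[35,-12],[35,12],[12,12],[12,46],[-12,46],[-12,12],[-35,12]])/1e3,
 "elbow":np.array([[-12,-12],[48,-12],[48,12],[12,12],[12,48],[-12,48]])/1e3,
 "coupling":np.array([[.0173*np.cos(a),.0173*np.sin(a)] for a in np.radians([30,90,150,210,270,330])]),
 "bin":np.array([[-97.5,-79],[97.5,-79],[97.5,79],[-97.5,79]])/1e3}
ZT={"tee":.024,"elbow":.024,"coupling":.04}
def cloud(name):
    o=arm.get_obs(); p,d=viewer.snapshot(name); c=viewer.calibration(name)
    if name=="wrist":
        T=np.eye(4); T[:3,:3]=R.from_rotvec(o["tool_rot"]).as_matrix(); T[:3,3]=o["tcp_pos"]; T=T@c["hand_eye"]
    else: T=c["world_from_camera"]
    K=c["mtx"]; v,u=np.mgrid[:400,:640]
    X=np.stack([(u-K[0,2])/K[0,0]*d,(v-K[1,2])/K[1,1]*d,d],-1)
    return p,np.where(d[...,None]>0,X@T[:3,:3].T+T[:3,3],np.nan)
def hsvmask(p,lo,hi): return cv2.inRange(cv2.cvtColor(p,cv2.COLOR_BGR2HSV),lo,hi)>0
def tf(poly,q):
    c,s=np.cos(q[2]),np.sin(q[2]); return poly@np.array([[c,s],[-s,c]])+q[:2]
def fit(pts,kind,res=.0005,close=9,half=.07):
    """pts Nx2 on the top face -> best x,y,yaw by IoU and the IoU"""
    o=np.median(pts,0)-half; n=int(2*half/res); S=np.zeros((n,n),np.uint8)
    ij=((pts-o)/res).astype(int); ij=ij[((ij>=0)&(ij<n)).all(1)]; S[ij[:,1],ij[:,0]]=1
    S=cv2.morphologyEx(S,cv2.MORPH_CLOSE,np.ones((close,close),np.uint8))
    cs,_=cv2.findContours(S,cv2.RETR_EXTERNAL,cv2.CHAIN_APPROX_NONE)
    S=cv2.drawContours(np.zeros_like(S),[max(cs,key=cv2.contourArea)],-1,1,-1)
    yy,xx=np.nonzero(S); cen=np.array([xx.mean(),yy.mean()])*res+o
    def cost(q):
        M=np.zeros_like(S); cv2.fillPoly(M,[np.round((tf(P[kind],q)-o)/res*16).astype(np.int32)],1,shift=4)
        return -(M&S).sum()/(M|S).sum()
    off={"tee":[0,.0112],"elbow":[.0113,.0113],"coupling":[0,0],"bin":[0,0]}[kind]
    best=None
    for a in np.radians(np.arange(0,360,30) if kind in("tee","elbow") else [0,20,40]):
        q0=np.r_[cen-tf(np.array(off),[0,0,a]),a]
        r=minimize(cost,q0,method="Nelder-Mead",options=dict(initial_simplex=q0+np.array([[0,0,0],[.006,0,0],[0,.006,0],[0,0,.3]]),xatol=1e-4,fatol=1e-4))
        if best is None or r.fun<best.fun: best=r
    return best.x,-best.fun
E
python3 - <<'E'
from h import *
p,W=cloud("top")
K=viewer.calibration("top")
br=hsvmask(p,(12,90,70),(30,255,255)); bl=hsvmask(p,(100,120,40),(125,255,255))
for n,(u,v) in dict(tee_a=(222,252),coupling_a=(277,224),elbow=(318,230),coupling_b=(382,220),tee_b=(423,261)).items():
    k=n.split("_")[0]; m=np.zeros((400,640),bool); m[v-18:v+18,u-18:u+18]=1
    w=W[m&br]; w=w[(w[:,2]>ZT[k]-.008)]
    q,i=fit(w[:,:2],k,close=15); print(n,len(w),w[:,2].max().round(4),q.round(4),round(i,3))
for n,(u0,u1,v0,v1) in dict(coup=(215,282,118,198),elb=(294,360,110,191),tee=(368,438,120,202)).items():
    m=np.zeros((400,640),bool); m[v0:v1,u0:u1]=1
    w=W[m&bl]; w=w[w[:,2]<.07]; r=cv2.minAreaRect(w[:,:2].astype(np.float32)); print(n,np.round(r[0],4),np.round(r[1],4),round(r[2],2),"floor",np.median(w[:,2]).round(4),"max",w[:,2].max().round(4))
w=W[190:225,165:212].reshape(-1,3); w=w[w[:,2]>.12]; print("instr",w.min(0),w.max(0))
print("bench",W[290,380])
E
```

```text
tee_a 268 0.0306 [0.4063 0.2756 3.8486] -0.0
coupling_a 59 0.0463 [ 0.4795  0.1829 -0.4   ] -0.0
elbow 234 0.0324 [0.4042 0.031  1.1   ] -0.0
coupling_b 59 0.0457 [ 0.4957 -0.1426 -0.4   ] -0.0
tee_b 262 0.0308 [ 0.4063 -0.3351 -1.07  ] -0.0
coup [0.6645 0.2473] [0.199  0.1604] 3.01 floor 0.0043 max 0.0692
elb [0.6902 0.0051] [0.1992 0.1586] 6.54 floor 0.0041 max 0.0697
tee [ 0.6582 -0.2298] [0.1591 0.1986] 81.67 floor 0.0042 max 0.0697
instr [0.46234449 0.37755195 0.12169378] [0.536986   0.45484066 0.16087103]
bench [ 2.61940473e-01 -1.62815436e-01  1.13297994e-04]h.py:31: RuntimeWarning: overflow encountered in scalar negative
  return -(M&S).sum()/(M|S).sum()
```

```bash
sed -i 's/return -(M&S).sum()\/(M|S).sum()/return -float((M\&S).sum())\/(M|S).sum()/' h.py
python3 - <<'E'
from h import *
p,W=cloud("top")
br=hsvmask(p,(12,90,70),(30,255,255))
print(arm.get_obs()["time_s"])
for n,(u,v) in dict(tee_a=(222,252),coupling_a=(277,224),elbow=(318,230),coupling_b=(382,220),tee_b=(423,261)).items():
    k=n.split("_")[0]; m=np.zeros((400,640),bool); m[v-18:v+18,u-18:u+18]=1
    w=W[m&br]; w=w[(w[:,2]>ZT[k]-.008)]
    q,i=fit(w[:,:2],k,close=15); print(n,q.round(4),round(i,3))
    # feasibility of gripping yaw range
    def tool(y): return R.from_matrix(np.array([[np.cos(y),np.sin(y),0],[np.sin(y),-np.cos(y),0],[0,0,-1.]])).as_rotvec()
    ok=[]
    for y in range(-180,180,15):
        j=arm.ik([q[0],q[1],.15],tool(np.radians(y)))
        if j is not None: ok.append((y,round(j[5],1)))
    print(ok)
E
```

```text
0.2
tee_a [0.3717 0.3148 5.6901] 0.824
[(-180, np.float64(-1.0)), (-165, np.float64(-1.3)), (-150, np.float64(-1.5)), (-135, np.float64(-1.8)), (-120, np.float64(-2.1)), (-105, np.float64(-2.3)), (-90, np.float64(-2.6)), (-30, np.float64(2.7)), (-15, np.float64(2.4)), (0, np.float64(2.1)), (15, np.float64(1.9)), (30, np.float64(1.6)), (45, np.float64(1.4)), (60, np.float64(1.1)), (75, np.float64(0.8)), (90, np.float64(0.6)), (105, np.float64(0.3)), (120, np.float64(0.0)), (135, np.float64(-0.2)), (150, np.float64(-0.5)), (165, np.float64(-0.7))]
coupling_a [0.4605 0.1562 0.7283] 0.81
[(-180, np.float64(-1.4)), (-165, np.float64(-1.6)), (-150, np.float64(-1.9)), (-135, np.float64(-2.2)), (-120, np.float64(-2.4)), (-45, np.float64(2.5)), (-30, np.float64(2.3)), (-15, np.float64(2.0)), (0, np.float64(1.8)), (15, np.float64(1.5)), (30, np.float64(1.2)), (45, np.float64(1.0)), (60, np.float64(0.7)), (75, np.float64(0.5)), (90, np.float64(0.2)), (105, np.float64(-0.1)), (120, np.float64(-0.3)), (135, np.float64(-0.6)), (150, np.float64(-0.9)), (165, np.float64(-1.1))]
elbow [0.4612 0.0198 
[... 902 characters left out ...]
), (90, np.float64(-0.5)), (105, np.float64(-0.7)), (120, np.float64(-1.0)), (135, np.float64(-1.3)), (150, np.float64(-1.5)), (165, np.float64(-1.8))]
tee_b [ 0.3524 -0.2821  2.5411] 0.805
[(-180, np.float64(-2.4)), (-165, np.float64(-2.7)), (-105, np.float64(2.6)), (-90, np.float64(2.3)), (-75, np.float64(2.1)), (-60, np.float64(1.8)), (-45, np.float64(1.5)), (-30, np.float64(1.3)), (-15, np.float64(1.0)), (0, np.float64(0.7)), (15, np.float64(0.5)), (30, np.float64(0.2)), (45, np.float64(-0.0)), (60, np.float64(-0.3)), (75, np.float64(-0.6)), (90, np.float64(-0.8)), (105, np.float64(-1.1)), (120, np.float64(-1.3)), (135, np.float64(-1.6)), (150, np.float64(-1.9)), (165, np.float64(-2.1))]
```

```bash
cat >> h.py <<'E'
BIN={"tee":(.6582,-.2298,np.radians(-8.3)),"coupling":(.6645,.2473,np.radians(3.0)),"elbow":(.6902,.0051,np.radians(6.5))}
def tool(y): return R.from_matrix(np.array([[np.cos(y),np.sin(y),0],[np.sin(y),-np.cos(y),0],[0,0,-1.]])).as_rotvec()
def look(kind,xy,yaw,pic,z=.19):
    """hover tool over xy with tool x at yaw, and measure the part there"""
    arm.move_ptp([xy[0],xy[1],z],tool(yaw))
    p,W=cloud("wrist"); m=hsvmask(p,(10,70,50),(32,255,255))&(np.abs(W[...,2]-ZT[kind])<.006)&(np.hypot(W[...,0]-xy[0],W[...,1]-xy[1])<.075)
    w=W[m]; q,i=fit(w[:,:2],kind)
    c=viewer.calibration("wrist"); o=arm.get_obs(); T=np.eye(4); T[:3,:3]=R.from_rotvec(o["tool_rot"]).as_matrix(); T[:3,3]=o["tcp_pos"]
    X=np.c_[tf(P[kind],q),np.full(len(P[kind]),ZT[kind]),np.ones(len(P[kind]))]@np.linalg.inv(T@c["hand_eye"]).T
    uv=X[:,:3]@c["mtx"].T; uv=(uv[:,:2]/uv[:,2:]).round().astype(np.int32)
    cv2.polylines(p,[uv],True,(0,0,255),1); cv2.imwrite(f"pics/{pic}.png",p)
    print(kind,q.round(4),"yaw deg",np.degrees(q[2]).round(1),"IoU",round(i,3),"n",len(w),"z",np.median(w[:,2]).round(4),"t",round(o["time_s"],1))
    return q
def pick(g,yaw,z,pre,up=.22):
    arm.gripper_to(pre); arm.move_ptp([g[0],g[1],.1],tool(yaw))
    print("touched",arm.movel([g[0],g[1],z],feed=.1,guard=15))
    arm.gripper_to(0,60); o=arm.get_obs(); print("grip w",o["gripper_width"].round(4),o["grip_force"])
    arm.movel([g[0],g[1],up],feed=.2); o=arm.get_obs(); print("lifted w",o["gripper_width"].round(4),o["grip_force"],round(o["time_s"],1))
def place(g,yaw,z,rel,up=.22):
    arm.move_ptp([g[0],g[1],up],tool(yaw)); arm.movel([g[0],g[1],z+.012],feed=.15)
    t=arm.movel([g[0],g[1],z-.003],feed=.025,guard=5); o=arm.get_obs(); print("down",t,o["tcp_pos"].round(4))
    arm.gripper_to(rel); arm.movel([g[0],g[1],up],feed=.2); print("t",round(arm.get_obs()["time_s"],1))
E
python3 - <<'E'
from h import *
arm.move_ptp([.34,.36,.25],tool(np.radians(-124)))
look("tee",(.38,.33),np.radians(-124),"w1")
E
```

```text
tee [ 0.3696  0.3155 -0.6042] yaw deg -34.6 IoU 0.942 n 2881 z 0.0233 t 2.2
```

View pics/w1.png

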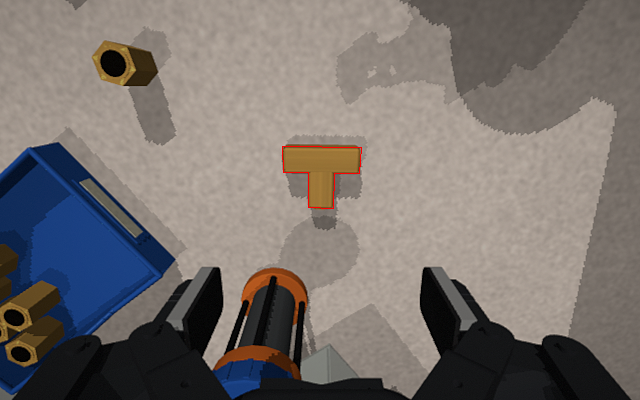

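```bash
cat >> h.py <<'E'
def do(kind,q,gl,dirl,flip,bxy,byaw,z,pre,rel):
    """grip at local gl with tool x along local angle dirl (+pi if flip); put origin at bin-local bxy,byaw"""
    B=BIN[kind]; f=np.pi if flip else 0
    pq=np.r_[tf(np.array(bxy),B),B[2]+byaw]
    wrap=lambda a:(a+np.pi)%(2*np.pi)-np.pi
    gl=np.array(gl)
    pick(tf(gl,q),wrap(q[2]+dirl+f),z,pre); place(tf(gl,pq),wrap(pq[2]+dirl+f),z+.004,rel)
E
python3 - <<'E'
from h import *
q=[.3696,.3155,-.6042]
do("tee",q,(0,.034),np.pi/2,True,(-.035,.057),np.pi,.002,.055,.045)
q=look("tee",(.345,-.29),np.radians(56),"w2")
E
```

```text
touched FalseTraceback (most recent call last):
  File "<stdin>", line 3, in <module>
  File "h.py", line 67, in do
    pick(tf(gl,q),wrap(q[2]+dirl+f),z,pre); place(tf(gl,pq),wrap(pq[2]+dirl+f),z+.004,rel)
    ~~~~^^^^^^^^^^^^^^^^^^^^^^^^^^^^^^^^^^
  File "h.py", line 55, in pick
    arm.gripper_to(0,60); o=arm.get_obs(); print("grip w",o["gripper_width"].round(4),o["grip_force"])
                                                          ^^^^^^^^^^^^^^^^^^^^^^^^
AttributeError: 'float' object has no attribute 'round'
```

```bash
sed -i 's/o\["gripper_width"\].round(4)/round(o["gripper_width"],4)/g' h.py
python3 - <<'E'
from h import *
o=arm.get_obs(); print(o["gripper_width"],o["grip_force"],o["tcp_pos"])
g=o["tcp_pos"]; arm.movel([g[0],g[1],.22],feed=.2); o=arm.get_obs(); print(o["gripper_width"],o["grip_force"])
assert o["gripper_width"]>.02
B=BIN["tee"]; pq=np.r_[tf(np.array([-.035,.057]),B),B[2]+np.pi]
place(tf(np.array([0,.034]),pq),B[2]+np.pi/2,.006,.045)
q=look("tee",(.345,-.29),np.radians(56),"w2")
E
```

```text
0.022592411103393936 58.47505331039429 [0.38912966 0.34358893 0.00258185]
0.022874600397394657 58.8473778963089
down True [ 0.6269 -0.2021  0.0066]
t 11.5
tee [ 0.352  -0.2824  2.546 ] yaw deg 145.9 IoU 0.942 n 2832 z 0.0233 t 12.7
```

View pics/w2.png

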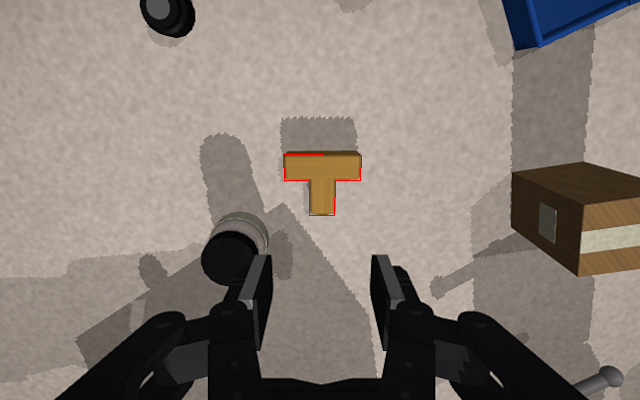

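Run:
```python
from h import *
do("tee",[.352,-.2824,2.546],(0,.034),np.pi/2,True,(-.035,-.016),np.pi,.002,.045,.042)
p,_=cloud("wrist"); cv2.imwrite("pics/b1.png",p)
q=look("coupling",(.461,.156),np.radians(60),"w3",z=.2)
```

```text
touched False
grip w 0.023 58.443782329559326
lifted w 0.0226 58.925015330314636 16.1
down True [ 0.6163 -0.2743  0.0067]
t 20.7
coupling [ 0.46    0.1564 -0.3414] yaw deg -19.6 IoU 0.956 n 617 z 0.0397 t 22.5
```

View pics/b1.png

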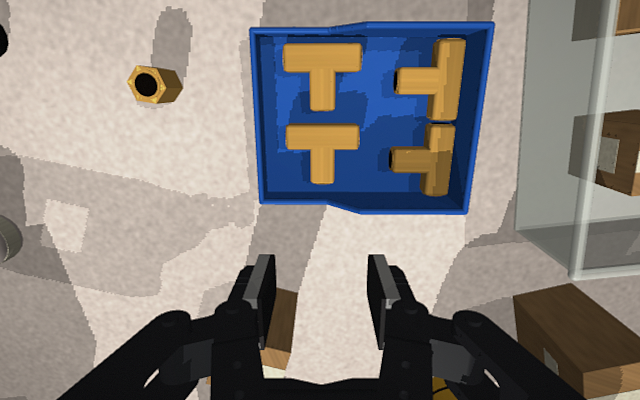

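View pics/w3.png

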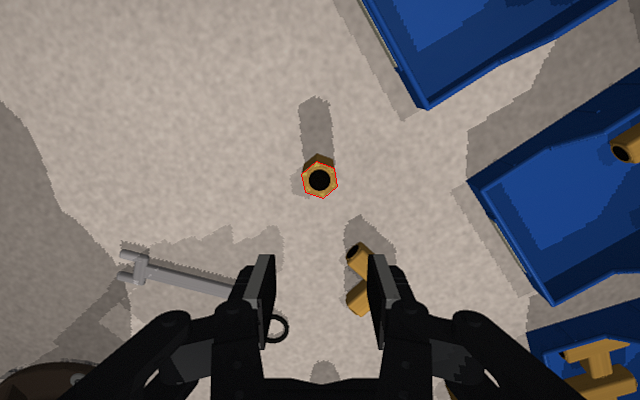

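Run:
```python
from h import *
do("coupling",[.46,.1564,-.3414],(0,0),np.pi/2,False,(-.045,.035),0,.008,.055,.048)
q=look("coupling",(.474,-.169),np.radians(60),"w4",z=.2)
```

```text
touched False
grip w 0.0293 59.442635014420375
lifted w 0.0293 59.24827859736979 25.9
down True [0.6177 0.2799 0.0127]
t 30.1
coupling [ 0.4741 -0.1706  0.203 ] yaw deg 11.6 IoU 0.972 n 625 z 0.0397 t 31.9
```

View pics/w4.png

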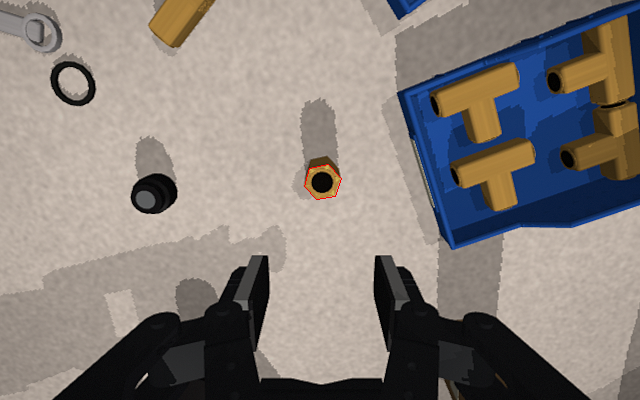

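Run:
```python
from h import *
do("coupling",[.4741,-.1706,.203],(0,0),np.pi/2,False,(-.045,-.035),0,.008,.055,.048)
q=look("elbow",(.455,.035),np.radians(108),"w5",z=.19)
```

```text
touched False
grip w 0.0292 59.42686801543459
lifted w 0.0293 59.267046090681106 35.5
down True [0.6214 0.21   0.0127]
t 40.5
elbow [0.4603 0.019  1.8564] yaw deg 106.4 IoU 0.935 n 2544 z 0.0232 t 41.5
```

View pics/w5.png

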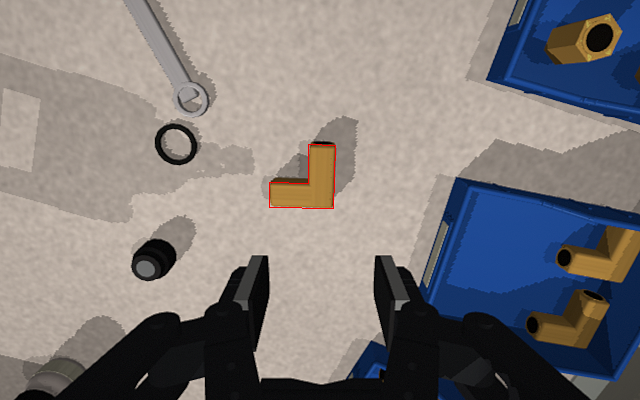

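Run:
```python
from h import *
do("elbow",[.4603,.019,1.8564],(.034,0),0,False,(-.027,-.018),np.pi/2,.002,.045,.042)
arm.move_ptp([.45,0,.35],tool(np.pi/2)); p,_=viewer.snapshot("top")
cv2.imwrite("pics/end.png",cv2.resize(p[100:300,150:450],None,fx=2.6,fy=2.6,interpolation=cv2.INTER_CUBIC))
p,_=viewer.snapshot("scene"); cv2.imwrite("pics/ends.png",cv2.resize(p[120:330,160:520],None,fx=2.2,fy=2.2,interpolation=cv2.INTER_CUBIC))
```

```text
touched False
grip w 0.0228 59.12800490856171
lifted w 0.0227 58.93039584159851 44.8
down True [0.6616 0.018  0.0068]
t 49.2
```

View pics/end.png

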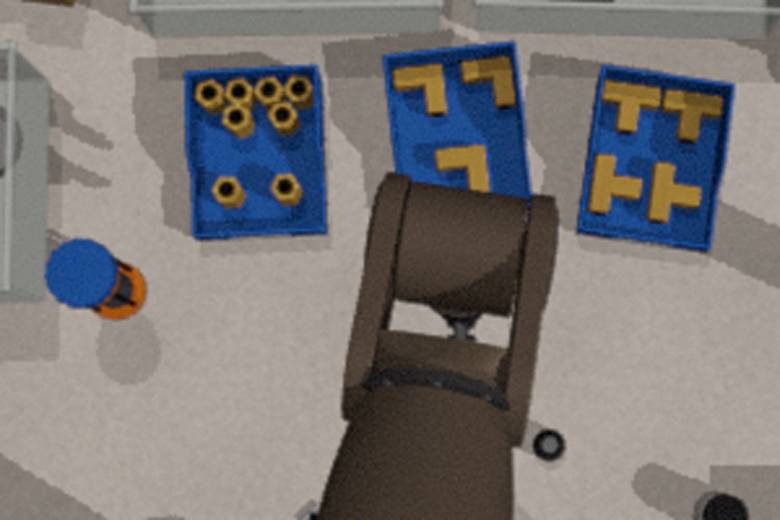

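View pics/ends.png

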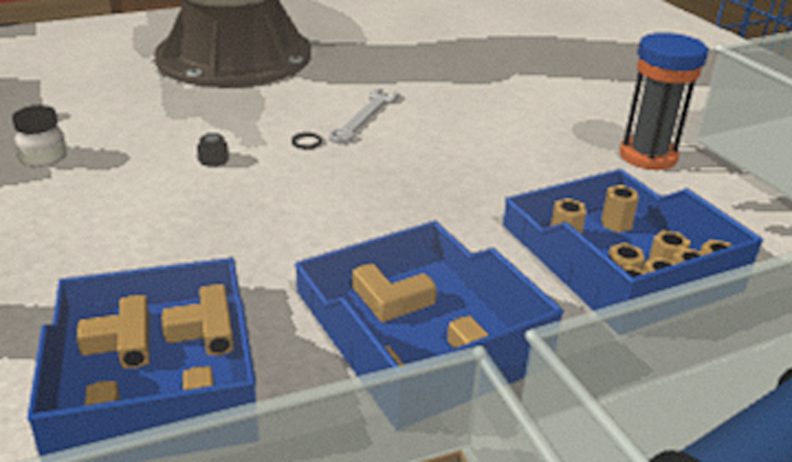

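The final pictures show all five fittings in their bins: two couplings standing at (228,190) and (286,187), the elbow flat at (465,170), and two tees flat at (610,185) and (672,190). The instrument is still upright where it was.

```bash
python3 -c "
from plant import arm
arm.dwell(0.5); print(arm.close_job())"
```

```text
the job is handed in; nothing more can be done
None
```

The job is handed in: both tees and the elbow lie flat and both couplings stand on end, each on the clear front floor of its own bin; the instrument was not touched, and it took about 51 s of the 128 s allowed.

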